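# Walk the heating block up to its fence

### The job

Walk the heavy aluminium heating block round and forward over the bench by pushing its two back corners in turn with a fingertip, the blue corner first and then the yellow one, as often as it takes, until its plain metal front stands flat against the steel fence with neither end sticking out past the fence. Only push it: do not grip, lift or tip it, keep off the brass probe in the middle of its back, and leave the glassware and other things on the bench where they are. Finish clear of the block.

Things in the scene. Friction and masses are not known exactly. Their poses are not given: they have to be found in the camera images.
- block: Pale aluminium block, 100 (own x) x 140 (own y) x 50 mm high, 0.8 to 1.1 kg, sliding under 4 to 8 N (about half at one corner); dark wells and a few yellow vial caps on top. Origin: centre of its underside. Own +x points out of the plain metal front (x = +50 mm), which is to face the fence; back face at x = -50 mm. Starts turned 25 to 50 degrees counterclockwise (seen from above).
- blue_bumper: Blue bumper fixed round the block's back left corner (own x = -50, y = +70 mm), the full height of the block: covers the outer 43 mm of the back face (y from +27 to +70 mm) and the back half of the left end. Origin and axes are those of the block (centre of the block's underside), not of the bumper.
- yellow_bumper: Yellow bumper round the block's back right corner (own x = -50, y = -70 mm), mirror image of the blue one. Origin and axes are those of the block, not of the bumper.
- probe: Delicate brass temperature probe with a red tip, up to 14 mm thick, sticking 32 mm straight out of the middle of the back face, its axis 30 mm above the bench; not to be touched. Origin and axes are those of the block, not of the probe.
- front_left (a point): Left end of the block's front face (block frame x = +50, y = +70, z = 20 mm). At the start the block's centre is 160 to 190 mm short of the fence's face (50 mm when flush), the blue back corner lagging.
- front_right (a point): Right end of the block's front face (block frame x = +50, y = -70, z = 20 mm).
- fence: Steel fence screwed to the bench beyond the block, 240 mm long (own y), 12 mm thick, 35 mm high, with a 6 mm high foot on its far side only. Origin at bench height in the plane of the face the block must stand against, at the middle of its length; its own +x points away from the robot and the block, square to that face. Does not give.
- vial_a: Small amber vial, 24 mm across, 45 mm high, white cap, standing loose beyond one end of the fence. Origin at the centre of its underside.
- vial_b: Small amber vial, 24 mm across, 45 mm high, blue cap, standing loose beyond the other end. Origin at the centre of its underside.
- jar: Glass jar with yellow cap, 56 mm across, 70 mm high, loose, to the left. Origin at the centre of its underside.
- spanner: Steel spanner, 150 mm long, lying loose to the right along its own x. Origin under its middle.
- beaker: Glass beaker, 60 mm across, 75 mm high, loose, to the right. Origin at the centre of its underside.
- tip_box: Closed green plastic box, 85 x 120 x 55 mm, loose, to the left. Origin at the centre of its underside.
Things that resemble listed ones, but are neither listed nor needed, are in the scene too. Several things look just like the block: the one meant starts nearest to the robot's base.

How it is judged:
On the way, in this order (a step that is already met when the one before it is completed fails the run):
1. a finger pushes the blue corner alone (contact force between the fingers and blue_bumper above 0.6 N and contact force between the fingers and yellow_bumper below 0.3 N), for 0.1 s.
2. then a finger pushes the yellow corner alone (contact force between the fingers and yellow_bumper above 0.6 N and contact force between the fingers and blue_bumper below 0.3 N), for 0.1 s.
At the end, for the whole second after the job is handed in: Both ends of the block's front face are within 6 mm of the fence's face and the block within 0.05 rad of square to it, its centre within 55 mm of the fence's middle along its length (neither end overhangs by more than 5 mm), flat on the bench and at rest (x of each of front_left, front_right in the frame of fence above -0.006 m and angle between the x axis of block and the x axis of fence, either way round below 0.05 rad and y of block in the frame of fence between -0.055 and 0.055 m and height (world z) of block below 0.004 m and angle between block's own z axis and vertical below 0.05 rad and linear speed of block below 0.01 m/s); the robot touches nothing.
It fails at once if the block is lifted or tipped (height (world z) of block above 0.008 m or angle between block's own z axis and vertical above 0.12 rad).
It fails at once if the probe is touched (contact force between any of the arm, the fingers and probe above 1 N).
It fails at once if a bystander is moved more than 20 mm (distance of any of vial_a, vial_b, jar, spanner, beaker, tip_box from where it was at the start of the episode above 0.02 m).
It also fails if it takes over 72 s, if anything falls off the work surface, if the arm or the gripper's body presses on something with over 40 N, if the wrist force passes 120 N, or if a joint passes its speed limit or range.

### The arm

A 7-joint arm with a two-finger parallel gripper is mounted at the origin on the work surface. World frame = base frame: x ahead of the robot, y to its left, z up, the work surface at z = 0. Lengths are in m, angles in rad, forces in N, time in s.
With the tool pointing down it reaches from about 0.4 to 0.75 m from the base axis. Payload 19.5 kg.
Tool frame: the origin (TCP) lies at the very end of the fingers, on their centre line; the grasp point (between the pads) lies 19 mm behind it; z points along the fingers, y is the line along which they close (so a half turn about z gives the same grasp; the last joint's range is limited). The gripper opens to 85 mm and grips with 20 to 120 N. Pads are 22 mm wide; open, the fingers measure 114 mm over their backs; the gripper's body (76 mm by 85 mm) begins 54 mm behind the grasp point. The pads swing forward as they close: fully open they stand 13 mm farther back than shut.
Start: joints at [1.255, 0.707, -0.028, 1.485, 0.022, 0.951, -0.075], TCP at [0.155, -0.554, 0.231] pointing down, gripper open.
Joint ranges: [-2.71, 2.71], [-0.32, 2.16], [-1.57, 1.52], [0, 2.45], [-1.46, 4.6], [0, 2.02], [-2.83, 2.83]. Speed limits (rad/s): [1.89, 1.89, 2.57, 2.57, 3.01, 3.01, 3.01].

### API

Orientations are given as a 3x3 rotation matrix whose columns are the frame's x, y, z axes.
In Python, from cell import robot gives the robot as it stands. The module is installed in compiled form; this text tells all that it offers.
- The arm moves only by the tool apply_moves, never from a script. Its argument "targets" is a list of rows, each an object with "travel": the shift along the tool's x, y, z in mm, a list of three; "spin": the turn about the tool's z in degrees. A call has 1 to 20 rows; each row is the pose to reach, as a shift and turn from the pose commanded when the call began, along the tool's axes at that moment; what a row does not reach only later rows make up. A row lasts 1/12 s, in which the tool goes at most 41.7 mm and 7.16 degrees, less where a joint would pass 70% of its speed; a pose out of reach is approached as far as the arm can. A call with a gripper value outside its range is refused whole. "claw" is the closure, from 0 (fully open) to 1 (shut), set as the call begins (left out, the last holds). The fingers move at their own pace and stop on an object; "grip_force" is the grip in N (left out, the last holds). Time passes only in rows, so rows that repeat a pose let the fingers close. It gives the time, the measured TCP pose, the force, the opening and the grip force at its end, in the units of the state.
- robot.read_state(): the state, without advancing time (a new reading comes with each control period).
- robot.get_image(name): name is "scene" or "side" or "wrist"; returns (picture, depth): 400x640x3 uint8, red, green, blue; 400x640 float32, m along the optical axis (not along the pixel's ray), 0 where there is no reading.
- robot.camera_model(name): a dict with "fov_y" (degrees; the focal length in pixels is half the picture's height over the tangent of half this angle, whatever the lens; pixels are square), "cx", "cy" (the principal point, pixels), "R" (3x3) and "t" (3): a world point X has camera coordinates R X + t. Camera axes: x right, y down, z forward; pixel columns grow to the right and rows downward; lengths in m; the calibration is good to about 2 mm. A picture is of the moment at which its call begins: read the wrist's pose just before it. camera_model takes no time and is no camera call; for the wrist camera it gives the pose at the moment of the call.
- robot.close_job(): hands the job in; it is judged then, once.
Trained networks look in the newest picture that a camera, given by its name, has taken for a name from the list of things; names that differ only in an ending like _2 or _b are one class to them, and where a whole thing is asked for, a point or a joint stands for the part that bears it (a point fixed in the world has none). Each returns a list of dicts, best first, with "score" (0 to 1); they miss things now and then, are a little off and sometimes report something else, mostly with a low value. They report only what shows in the picture. A call takes as long as a camera call. They do not tell look-alikes from the thing itself.
- robot.boxes_of(camera, query): "position" ([x, y, z] in m, in the coordinates of the camera as it stood for that picture, good to about 4 mm: the middle of the surface that is visible of it).
The state is a dict: "time_s": time; "joints": joint angles; "joint_velocities": joint speeds; "tau": joint torques, N m; "tool_pos": TCP position; "orientation": TCP orientation; "wrist_force": force on the tool from outside, world axes, zero at the start; "torque": the same for the moment, N m; "opening": finger opening in m; "gripper_force": force on a finger pad.
Only numpy, scipy, OpenCV 4.12 (cv2) and the standard library are available. Lean on these libraries where they do the work, as an engineer would, in place of code of your own. Each camera call takes 0.05 s, during which the arm holds its last target. There are 200 camera calls.

## Working session

There is one attempt and no reset: what is moved stays moved. The work goes in short steps, Python scripts to look and compute and a tool call to move; the robot and the scene stay as the last step left them, time stands still between calls to the robot, and variables do not carry over. Pictures are saved under pics/ and viewed, at most 10 in all, crops included, and the job is handed in when it is done.

Besides the shell and the picture viewer there is one more tool, called after "Request:" as name([rows], argument=value, ...), one row to a line, values as JSON. apply_moves: Moves the arm, as the interface text tells. Its arguments: {"type":"object","properties":{"targets":{"type":"array"},"claw":{"type":"number"},"grip_force":{"type":"number"}},"required":["targets"]}

```bash
mkdir -p pics; cat >h.py <<'E'
from cell import robot
import numpy as np, cv2
def cam(n):
    m=robot.camera_model(n); f=200/np.tan(np.radians(m["fov_y"])/2)
    return f,m["cx"],m["cy"],np.array(m["R"]),np.array(m["t"])
def cloud(n,d):
    f,cx,cy,R,t=cam(n); v,u=np.mgrid[:400,:640]
    P=np.stack([(u-cx)/f*d,(v-cy)/f*d,d],-1)
    return (P-t)@R
def towin(n,p):
    f,cx,cy,R,t=cam(n); return (np.array(p)-t)@R
def pix(n,X):
    f,cx,cy,R,t=cam(n); c=R@np.array(X)+t; return c[0]/c[2]*f+cx,c[1]/c[2]*f+cy
E
cat >a.py <<'E'
from h import *
for n in ["scene","side"]:
    im,d=robot.get_image(n); cv2.imwrite(f"pics/{n}0.png",im[...,::-1]); np.savez(f"{n}0.npz",im=im,d=d)
    for q in ["block","blue_bumper","yellow_bumper","probe","fence","vial_a","jar","spanner","beaker","tip_box"]:
        print(n,q,[(round(r["score"],2),np.round(towin(n,r["position"]),3).tolist(),np.round(pix(n,towin(n,r["position"]))).tolist()) for r in robot.boxes_of(n,q)][:6])
s=robot.read_state();print(s["time_s"],np.round(s["tool_pos"],3),np.round(s["orientation"],2).tolist())
E
python3 a.py
```

```text
scene block [(0.84, [0.554, -0.105, 0.045], [291.0, 211.0]), (0.75, [0.665, -0.295, 0.047], [250.0, 263.0]), (0.38, [0.787, -0.238, 0.036], [293.0, 288.0]), (0.15, [0.616, 0.365, 0.042], [423.0, 169.0])]
scene blue_bumper [(0.47, [0.49, -0.505, 0.04], [150.0, 255.0])]
scene yellow_bumper [(0.74, [0.675, -0.355, 0.025], [231.0, 281.0])]
scene probe [(0.26, [0.556, -0.103, 0.049], [292.0, 210.0])]
scene fence [(0.97, [0.75, -0.066, 0.009], [340.0, 256.0]), (0.65, [0.553, -0.105, 0.046], [291.0, 210.0])]
scene vial_a [(0.61, [0.648, 0.118, 0.03], [370.0, 205.0]), (0.48, [0.786, -0.241, 0.033], [291.0, 289.0])]
scene jar [(0.56, [0.615, 0.365, 0.043], [423.0, 169.0])]
scene spanner [(0.64, [0.366, -0.387, 0.006], [180.0, 219.0])]
scene beaker [(0.9, [0.64, -0.445, 0.047], [191.0, 282.0])]
scene tip_box [(0.64, [0.412, 0.442, 0.051], [400.0, 131.0])]
side block [(0.74, [0.633, -0.263, 0.051], [331.0, 171.0]), (0.63, [0.515, -0.07, 0.055], [337.0, 203.0]), (0.61, [0.49, -0.54, 0.047], [386.0, 149.0])]
side blue_bumper [(0.68, [0.464, -0.061, 0.03], [348.0, 213.0]), (0.63, [0.574, -0.261, 0
[... 184 characters left out ...]
350.0, 153.0]), (0.31, [0.732, -0.029, 0.012], [283.0, 203.0]), (0.24, [0.519, -0.07, 0.051], [336.0, 204.0])]
side fence [(0.86, [0.735, -0.032, 0.013], [282.0, 202.0]), (0.48, [0.383, 0.481, 0.056], [296.0, 323.0])]
side vial_a [(0.59, [0.773, -0.232, 0.033], [298.0, 170.0])]
side jar [(0.61, [0.589, 0.393, 0.052], [252.0, 279.0])]
side spanner [(0.72, [0.462, -0.058, 0.029], [348.0, 214.0]), (0.6, [0.362, -0.378, 0.009], [401.0, 181.0])]
side beaker [(0.77, [0.617, -0.427, 0.053], [350.0, 153.0]), (0.54, [0.518, -0.068, 0.05], [336.0, 204.0])]
side tip_box [(0.58, [0.381, 0.484, 0.054], [296.0, 325.0])]
1.1 [ 0.155 -0.554  0.231] [[0.96, 0.27, -0.0], [0.27, -0.96, 0.0], [0.0, -0.0, -1.0]]
```

View pics/scene0.png

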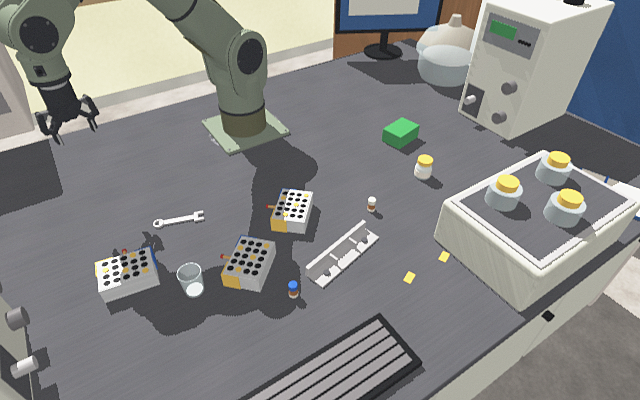

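View pics/side0.png

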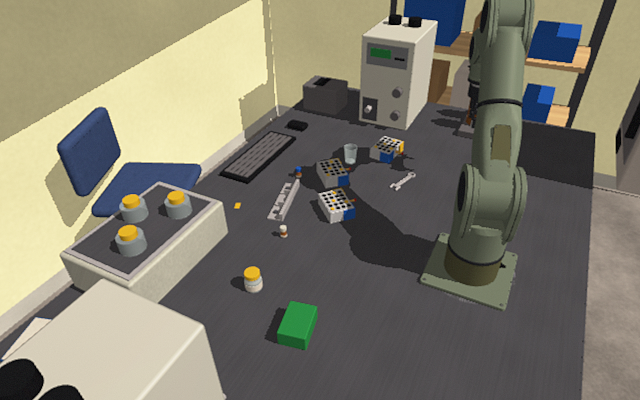

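The pictures show three blocks that look alike, at scene pixels (291,211), (250,263) and (127,272). They lie about 0.54, 0.70 and 0.73 m from the base. The one at (291,211) is nearest and faces the fence at (342,255), so it's the one meant. I'll measure it from depth and check it in a crop.

```bash
cat >b.py <<'E'
from h import *
def rect(P):
    (c,s,a)=cv2.minAreaRect((P[:,:2]*1000).astype(np.float32)); return np.round(c,1),np.round(s,1),round(a,1)
A=[];F=[]
for n in ["scene","side"]:
    z=np.load(n+"0.npz"); C=cloud(n,z["d"]); X,Y,Z=C[...,0],C[...,1],C[...,2]; ok=z["d"]>0
    m=ok&(abs(X-.53)<.11)&(abs(Y+.09)<.12)&(Z>.043)&(Z<.058)
    m=cv2.morphologyEx(m.astype(np.uint8),cv2.MORPH_OPEN,np.ones((2,2)))
    k,l,s,_=cv2.connectedComponentsWithStats(m); i=1+np.argmax(s[1:,4]); P=C[l==i]; A.append(P)
    print(n,"block",len(P),rect(P),np.median(P[:,2]).round(4))
    m=ok&(abs(X-.74)<.13)&(abs(Y+.05)<.16)&(Z>.028)&(Z<.042)
    k,l,s,_=cv2.connectedComponentsWithStats(m.astype(np.uint8)); i=1+np.argmax(s[1:,4]); P=C[l==i]; F.append(P)
    print(n,"fence",len(P),rect(P),np.median(P[:,2]).round(4))
print("both",rect(np.vstack(A)),rect(np.vstack(F)))
z=np.load("scene0.npz")["im"]; cv2.imwrite("pics/c1.png",cv2.resize(z[170:310,210:400,::-1],None,fx=4,fy=4,interpolation=cv2.INTER_CUBIC))
E
python3 b.py
```

```text
scene block 1071 (array([ 883.7, -309.7]), array([119.3, 961.2]), 57.9) 0.0485
scene fence 376 (array([736.6, -55.4]), array([ 41.8, 241.5]), 13.4) 0.0335
side block 608 (array([239.9, 446.8]), array([ 140.1, 1518.1]), 27.7) 0.0511
side fence 153 (array([728.7, -53.2]), array([ 39.9, 246.4]), 12.9) 0.035
both (array([473.8, 184.9]), array([ 419.5, 2159.3]), 39.5) (array([732.7, -53.1]), array([ 47.8, 247.9]), 12.9)
```

View pics/c1.png

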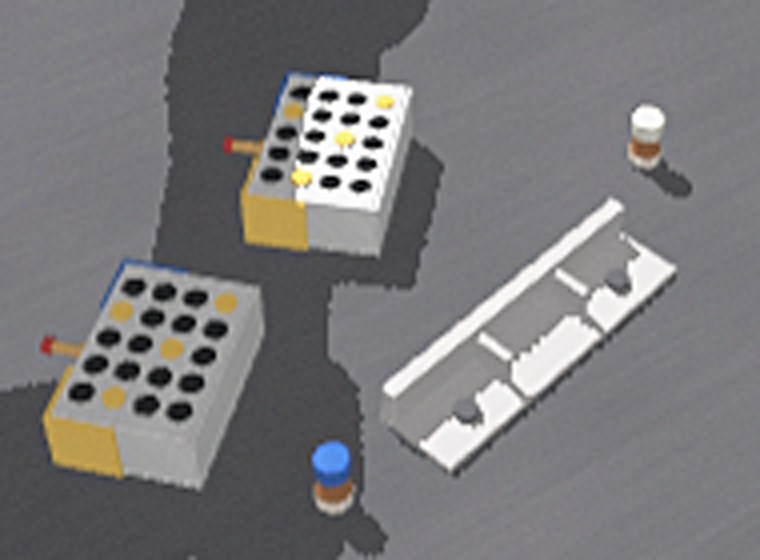

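The crop confirms it: the nearest block (back left at crop (288,72), front right at (378,208)) has the blue bumper at its back left, the yellow one at its back right and the red-tipped probe between. Flying depth pixels spoiled the rectangle fit, so I'll redo it from clean points plus the corner pixels.

```bash
cat >b2.py <<'E'
from h import *
def ray(n,u,v,z):
    f,cx,cy,R,t=cam(n); o=-R.T@t; d=R.T@np.array([(u-cx)/f,(v-cy)/f,1]); return (o+d*(z-o[2])/d[2])*1000
for nm,u,v,z in [("BL",288,72,.05),("FL",412,88,.05),("FR",380,208,.05),("BR",243,192,.05),("fR",385,388,.035),("fL",610,199,.035),("fR2",390,396,.035),("fL2",624,206,.035),("tip",229,145,.03),("va",648,150,.02),("vb",332,498,.02),("B2 FL",262,288,.05),("B2 BL",125,262,.05)]:
    print(nm,np.round(ray("scene",210+(u+.0)/4,170+v/4,z)[:2]))
A={}
for n in ["scene","side"]:
    z=np.load(n+"0.npz"); C=cloud(n,z["d"]); X,Y,Z=C[...,0],C[...,1],C[...,2]; ok=z["d"]>0
    for k,(x,y,r,a,b) in dict(block=(.53,-.09,.115,.046,.056),fence=(.73,-.055,.14,.031,.039)).items():
        m=ok&(np.hypot(X-x,Y-y)<r)&(Z>a)&(Z<b); 
        P=C[m]; q=(P[:,None,:2]-P[None,:,:2]); P=P[(np.hypot(q[...,0],q[...,1])<.006).sum(1)>4]
        A.setdefault(k,[]).append(P)
        (c,s,an)=cv2.minAreaRect((P[:,:2]*1000).astype(np.float32)); print(n,k,len(P),np.round(c,1),np.round(s,1),round(an,1),np.median(P[:,2]))
for k in A:
    P=np.vstack(A[k]);c,s,an=cv2.minAreaRect((P[:,:2]*1000).astype(np.float32));print(k,np.round(c,1),np.round(s,1),round(an,1))
E
python3 b2.py
```

```text
BL [454. -80.]
FL [523.  -9.]
FR [619. -98.]
BR [ 552. -172.]
fR [ 748. -174.]
fL [690.  56.]
fR2 [ 755. -175.]
fL2 [701.  60.]
tip [ 483. -149.]
va [653. 123.]
vb [ 793. -241.]
B2 FL [ 641. -205.]
B2 BL [ 568. -273.]
scene block 944 [537.  -92.9] [ 99. 139.] 47.2 0.0489033084466768
scene fence 304 [721.8 -63.1] [189.5 156.8] 63.1 0.033940807080570734
side block 298 [529.8 -85.5] [ 97.4 138.4] 46.9 0.05126018216610653
side fence 25 [711.3 -30.6] [  7.1 178.9] 14.1 0.03605280580479399
block [533.3 -89.5] [ 99. 149.] 47.2
fence [720.6 -60.1] [189.3 157.1] 64.7
```

Request:
apply_moves([
  {"travel": [25,-20,0],"spin": 0},
  {"travel": [50,-42,0],"spin": 0},
  {"travel": [75,-64,0],"spin": 0},
  {"travel": [100,-85,0],"spin": 0},
  {"travel": [125,-106,0],"spin": 0},
  {"travel": [150,-128,0],"spin": 0},
  {"travel": [175,-149,0],"spin": 0},
  {"travel": [200,-170,0],"spin": 0},
  {"travel": [225,-191,0],"spin": 0},
  {"travel": [250,-213,0],"spin": 0},
  {"travel": [275,-234,0],"spin": 0},
  {"travel": [300,-255,0],"spin": 0},
  {"travel": [325,-276,0],"spin": 0},
  {"travel": [350,-298,0],"spin": 0},
  {"travel": [375,-319,0],"spin": 0},
  {"travel": [389,-331,0],"spin": 0},
  {"travel": [389,-331,0],"spin": 0},
  {"travel": [389,-331,0],"spin": 0},
], claw=1)

```text
time_s: 2.6
tool_pos: [0.4408, -0.1291, 0.2313]
orientation: [[0.962, 0.272, -0.0], [0.272, -0.962, 0.0], [-0.0, -0.0, -1.0]]
wrist_force: [0.6, -0.2, -0.3]
opening: -0.0001
gripper_force: 0.0
```

```bash
cat >w.py <<'E'
from h import *
import sys
s=robot.read_state();print(s["time_s"],np.round(s["tool_pos"],4),np.round(s["orientation"],3).tolist(),np.round(s["wrist_force"],1),s["opening"])
im,d=robot.get_image("wrist"); np.savez("w.npz",im=im,d=d); cv2.imwrite(f"pics/w{sys.argv[1]}.png",im[...,::-1])
C=cloud("wrist",d); np.save("wC.npy",C)
E
python3 w.py 1
```

```text
2.6 [ 0.4408 -0.1291  0.2313] [[0.962, 0.272, -0.0], [0.272, -0.962, 0.0], [-0.0, -0.0, -1.0]] [ 0.6 -0.2 -0.3] -6.644444068050783e-05
```

View pics/w1.png

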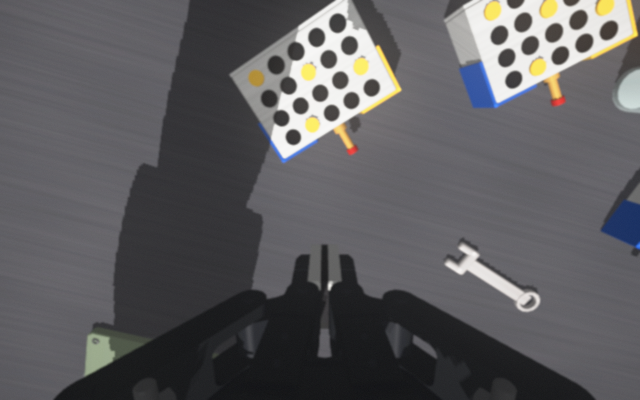

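The wrist view shows our block at upper left: blue back-left corner at pixel (283,161), yellow back-right at (400,90), front-left at (231,75) and probe tip at (352,151). The look-alike is at upper right, and the path between block and fence is open.

```bash
cat >>h.py <<'E'
def ray(n,u,v,z):
    f,cx,cy,R,t=cam(n); o=-R.T@t; d=R.T@np.array([(u-cx)/f,(v-cy)/f,1]); return (o+d*(z-o[2])/d[2])*1000
E
python3 - <<'E'
from h import *
for k,u,v,z in [("BL",283,161,.05),("BR",400,90,.05),("FL",231,75,.05),("tip",352,151,.03)]: print(k,ray("wrist",u,v,z).round(0))
C=np.load("wC.npy"); d=np.load("w.npz")["d"]
P=C[:180,200:410][(d[:180,200:410]>0)&(abs(C[:180,200:410,2]-.05)<.006)]*1000
c,s,a=cv2.minAreaRect(P[:,:2].astype(np.float32)); print(np.round(c),np.round(s),a,np.median(P[:,2]))
f=cam("wrist"); print(f[0], -f[3].T@f[4])
E
```

```text
BL [450. -82.  50.]
BR [ 550. -177.   50.]
FL [518. -14.  50.]
tip [ 478. -152.   30.]
[534. -94.] [100. 140.] 47.00825119018555 49.93591981327148
308.102138616626 [ 0.51320197 -0.1090891   0.37370629]
```

Request:
apply_moves([
  {"travel": [0,0,30],"spin": 0},
  {"travel": [0,0,60],"spin": 0},
  {"travel": [0,0,90],"spin": 0},
  {"travel": [0,0,120],"spin": 0},
  {"travel": [0,0,150],"spin": 0},
  {"travel": [0,0,180],"spin": 0},
  {"travel": [0,0,200],"spin": 0},
  {"travel": [0,0,216],"spin": 0},
  {"travel": [0,0,216],"spin": 0},
])

```text
time_s: 3.4
tool_pos: [0.4391, -0.1305, 0.0131]
orientation: [[0.963, 0.269, -0.003], [0.269, -0.963, 0.001], [-0.003, -0.001, -1.0]]
wrist_force: [-0.2, 0.3, 0.5]
opening: -0.0002
gripper_force: 0.0
```

Request:
apply_moves([
  {"travel": [8,-5,0],"spin": 0},
  {"travel": [13,-8,0],"spin": 0},
  {"travel": [17,-10,0],"spin": 0},
  {"travel": [21,-12,0],"spin": 0},
  {"travel": [25,-14,0],"spin": 0},
  {"travel": [29,-16,0],"spin": 0},
  {"travel": [33,-18,0],"spin": 0},
  {"travel": [37,-20,0],"spin": 0},
  {"travel": [41,-21,0],"spin": 0},
  {"travel": [45,-22,0],"spin": 0},
  {"travel": [49,-23,0],"spin": 0},
  {"travel": [53,-24,0],"spin": 0},
])

```text
time_s: 4.4
tool_pos: [0.4835, -0.0923, 0.0156]
orientation: [[0.963, 0.27, -0.004], [0.27, -0.963, -0.0], [-0.004, -0.001, -1.0]]
wrist_force: [-11.9, -2.3, 7.9]
opening: 0.0001
gripper_force: 5.1
```

```bash
python3 w.py 2
```

```text
4.4 [ 0.4835 -0.0923  0.0156] [[0.963, 0.27, -0.004], [0.27, -0.963, -0.0], [-0.004, -0.001, -1.0]] [-11.9  -2.3   7.9] 0.0001426139335524845
```

View pics/w2.png

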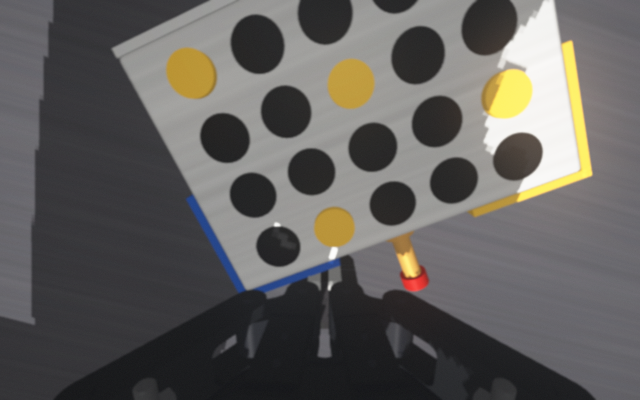

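The wrist view shows the closed fingers on the blue section, left of the probe (tip at (413,280)). Back corners are at about (243,290) and (590,175), and the block is turning clockwise.

```bash
cat >m.py <<'E'
from h import *
import sys
s=robot.read_state(); T=s["tool_pos"]; O=np.array(s["orientation"])
im,d=robot.get_image("scene"); C=cloud("scene",d)*1000
prior=np.array([float(a) for a in sys.argv[1:3]])
m=(d>0)&(np.hypot(C[...,0]-prior[0],C[...,1]-prior[1])<105)&(abs(C[...,2]-49)<5)
P=C[m]; q=P[:,None,:2]-P[None,:,:2]; P=P[(np.hypot(q[...,0],q[...,1])<6).sum(1)>4]
c,sz,a=cv2.minAreaRect(P[:,:2].astype(np.float32))
if sz[0]>sz[1]: a-=90
c=np.array(c)+[-3,-1]; F=np.array([719,-59.]); fy=np.radians(14.1)
R=lambda a:np.array([[np.cos(a),np.sin(a)],[-np.sin(a),np.cos(a)]])
b=R(np.radians(a))
print("t",s["time_s"],"block",c.round(1),np.round(sz),"yaw",round(a,1),"rel",round(a-14.1,1),"in fence",(R(fy)@(c-F)).round(1))
t=np.array(T[:2])*1000; print("tcp",np.round(np.array(T)*1000,1),"in block",(b@(t-c)).round(1),"force",np.round(s["wrist_force"],1),"toolyaw",np.degrees(np.arctan2(O[1,0],O[0,0])).round(1))
D=lambda x,y:(O[:2,:2].T@(c+b.T@np.array([x,y])-t)).round(0)
print("tool delta to blk(-78,46)",D(-78,46),"(-110,46)",D(-110,46),"(-78,-46)",D(-78,-46),"(-110,-46)",D(-110,-46))
E
python3 m.py 555 -85; python3 - <<'E'
from h import *
for k,u,v,z in [("BL",243,290,.05),("BR",583,172,.05),("FL",115,52,.05)]: print(k,ray("wrist",u,v,z).round(0))
E
```

```text
t 4.45 block [553.8 -90. ] [111. 140.] yaw 37.5 rel 23.4 in fence [-167.8   10.1]
tcp [484.4 -91.8  15.6] in block [-56.1  40.9] force [-7.5 -1.6  4.7] toolyaw 15.7
tool delta to blk(-78,46) [-22.   3.] (-110,46) [-52.  15.] (-78,-46) [12. 89.] (-110,-46) [-18. 101.]
BL [481. -59.  50.]
BR [ 561. -166.   50.]
FL [556.  -3.  50.]
```

Request:
apply_moves([
  {"travel": [4,-1,0],"spin": 0},
  {"travel": [8,-2,0],"spin": 0},
  {"travel": [12,-3,0],"spin": 0},
  {"travel": [16,-4,0],"spin": 0},
  {"travel": [20,-5,0],"spin": 0},
  {"travel": [24,-6,0],"spin": 0},
  {"travel": [28,-7,0],"spin": 0},
  {"travel": [32,-8,0],"spin": 0},
  {"travel": [36,-8,0],"spin": 0},
  {"travel": [40,-8,0],"spin": 0},
  {"travel": [44,-8,0],"spin": 0},
  {"travel": [44,-8,0],"spin": 0},
])

```text
time_s: 5.5
tool_pos: [0.5247, -0.072, 0.0156]
orientation: [[0.963, 0.271, -0.002], [0.271, -0.963, 0.001], [-0.002, -0.001, -1.0]]
wrist_force: [-4.4, 0.2, 2.1]
opening: -0.0
gripper_force: 1.9
```

```bash
sed -i 's/^P=C\[m\]; /m\&=np.hypot(C[...,0]-1000*T[0],C[...,1]-1000*T[1])>32\nP=C[m]; /' m.py; python3 m.py 595 -72; python3 w.py 3
```

```text
t 5.5 block [595.6 -83.1] [102. 141.] yaw 22.9 rel 8.8 in fence [-125.6    6.7]
tcp [524.7 -72.   15.6] in block [-61.   37.7] force [-4.4  0.2  2.1] toolyaw 15.7
tool delta to blk(-78,46) [-18.  -6.] (-110,46) [-50.  -2.] (-78,-46) [-6. 85.] (-110,-46) [-38.  89.]
5.55 [ 0.5247 -0.0721  0.0156] [[0.963, 0.271, -0.002], [0.271, -0.963, 0.0], [-0.001, -0.001, -1.0]] [-3.7  1.7  1.3] 6.70951623139685e-05
```

View pics/w3.png

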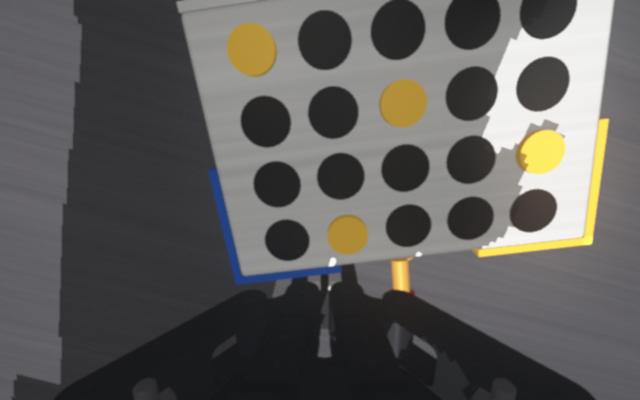

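The wrist view shows the block nearly square, with the fingers on the blue edge at (320,275). The probe at (400,275) is uncomfortably near, so I'll back off, shift outward and push blue a bit past square.

Request:
apply_moves([
  {"travel": [-8,0,0],"spin": 0},
  {"travel": [-8,-7,0],"spin": 0},
  {"travel": [-8,-14,0],"spin": 0},
  {"travel": [-2,-14,0],"spin": 0},
  {"travel": [2,-14,0],"spin": 0},
  {"travel": [6,-14,0],"spin": 0},
  {"travel": [10,-14,0],"spin": 0},
  {"travel": [14,-14,0],"spin": 0},
  {"travel": [18,-14,0],"spin": 0},
  {"travel": [22,-14,0],"spin": 0},
  {"travel": [26,-14,0],"spin": 0},
  {"travel": [30,-14,0],"spin": 0},
  {"travel": [34,-14,0],"spin": 0},
  {"travel": [38,-14,0],"spin": 0},
  {"travel": [38,-14,0],"spin": 0},
])

```text
time_s: 6.85
tool_pos: [0.5586, -0.0481, 0.0152]
orientation: [[0.963, 0.271, -0.001], [0.271, -0.963, 0.0], [-0.0, -0.001, -1.0]]
wrist_force: [-1.0, 0.8, 0.2]
opening: -0.0001
gripper_force: 0.5
```

```bash
python3 m.py 620 -75
```

```text
t 6.85 block [626.7 -88. ] [102. 141.] yaw 7.3 rel -6.8 in fence [-96.6  -5.7]
tcp [558.6 -48.1  15.2] in block [-62.5  48.2] force [-1.   0.8  0.2] toolyaw 15.7
tool delta to blk(-78,46) [-16.  -0.] (-110,46) [-47.  -5.] (-78,-46) [-29.  91.] (-110,-46) [-61.  86.]
```

Request:
apply_moves([
  {"travel": [-22,0,0],"spin": 0},
  {"travel": [-45,-2,0],"spin": 0},
  {"travel": [-68,-4,0],"spin": 0},
  {"travel": [-70,22,0],"spin": 0},
  {"travel": [-70,48,0],"spin": 0},
  {"travel": [-68,75,0],"spin": 0},
  {"travel": [-64,91,0],"spin": 0},
  {"travel": [-46,93,0],"spin": 0},
  {"travel": [-30,93,0],"spin": 0},
  {"travel": [-20,93,0],"spin": 0},
  {"travel": [-14,93,0],"spin": 0},
  {"travel": [-10,93,0],"spin": 0},
  {"travel": [-6,93,0],"spin": 0},
  {"travel": [-2,93,0],"spin": 0},
  {"travel": [2,93,0],"spin": 0},
  {"travel": [6,93,0],"spin": 0},
  {"travel": [10,93,0],"spin": 0},
  {"travel": [14,93,0],"spin": 0},
  {"travel": [17,93,0],"spin": 0},
  {"travel": [17,93,0],"spin": 0},
])

```text
time_s: 8.57
tool_pos: [0.5991, -0.1349, 0.0153]
orientation: [[0.963, 0.27, -0.001], [0.27, -0.963, -0.001], [-0.001, 0.001, -1.0]]
wrist_force: [-1.6, -2.8, 0.3]
opening: -0.0002
gripper_force: 1.2
```

```bash
python3 m.py 650 -80; python3 w.py 4
```

```text
t 8.5667 block [643.  -74.8] [101. 140.] yaw 18.6 rel 4.5 in fence [-77.5   3.2]
tcp [ 599.1 -134.9   15.3] in block [-60.8 -42.9] force [-1.6 -2.8  0.3] toolyaw 15.7
tool delta to blk(-78,46) [-22. -88.] (-110,46) [-54. -86.] (-78,-46) [-17.   4.] (-110,-46) [-49.   6.]
8.6167 [ 0.5991 -0.1347  0.0153] [[0.963, 0.27, -0.001], [0.27, -0.963, -0.001], [-0.001, 0.001, -1.0]] [-1.8 -3.5 -0. ] -6.8390092367290736e-06
```

View pics/w4.png

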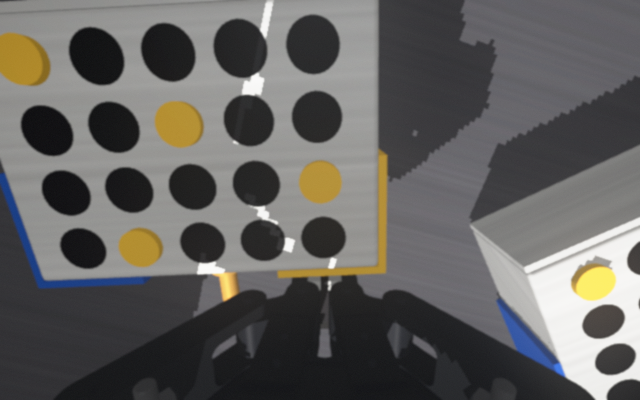

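The wrist view shows the fingers on the yellow corner at (325,270), the probe clear at (230,285), and the look-alike off to the right. Blue is next.

Request:
apply_moves([
  {"travel": [-20,2,0],"spin": 0},
  {"travel": [-42,3,0],"spin": 0},
  {"travel": [-60,3,0],"spin": 0},
  {"travel": [-64,-20,0],"spin": 0},
  {"travel": [-64,-50,0],"spin": 0},
  {"travel": [-62,-78,0],"spin": 0},
  {"travel": [-56,-89,0],"spin": 0},
  {"travel": [-38,-90,0],"spin": 0},
  {"travel": [-22,-90,0],"spin": 0},
  {"travel": [-12,-90,0],"spin": 0},
  {"travel": [-7,-90,0],"spin": 0},
  {"travel": [-3,-90,0],"spin": 0},
  {"travel": [1,-90,0],"spin": 0},
  {"travel": [5,-90,0],"spin": 0},
  {"travel": [9,-90,0],"spin": 0},
  {"travel": [13,-90,0],"spin": 0},
  {"travel": [16,-90,0],"spin": 0},
  {"travel": [16,-90,0],"spin": 0},
])

```text
time_s: 10.17
tool_pos: [0.5896, -0.0428, 0.0151]
orientation: [[0.963, 0.27, -0.002], [0.27, -0.963, 0.001], [-0.002, -0.001, -1.0]]
wrist_force: [-2.0, 1.9, 0.8]
opening: -0.0
gripper_force: 1.3
```

```bash
python3 m.py 660 -70
```

```text
t 10.1667 block [658.7 -75.7] [102. 140.] yaw 11.1 rel -3.0 in fence [-62.5  -1.5]
tcp [589.6 -42.8  15.1] in block [-61.6  45.6] force [-2.   1.9  0.8] toolyaw 15.7
tool delta to blk(-78,46) [-16.  -2.] (-110,46) [-48.  -4.] (-78,-46) [-24.  90.] (-110,-46) [-56.  87.]
```

Request:
apply_moves([
  {"travel": [-22,-1,0],"spin": 0},
  {"travel": [-45,-2,0],"spin": 0},
  {"travel": [-62,-3,0],"spin": 0},
  {"travel": [-66,22,0],"spin": 0},
  {"travel": [-66,50,0],"spin": 0},
  {"travel": [-64,78,0],"spin": 0},
  {"travel": [-58,90,0],"spin": 0},
  {"travel": [-40,92,0],"spin": 0},
  {"travel": [-24,92,0],"spin": 0},
  {"travel": [-14,92,0],"spin": 0},
  {"travel": [-9,92,0],"spin": 0},
  {"travel": [-5,92,0],"spin": 0},
  {"travel": [-1,92,0],"spin": 0},
  {"travel": [3,92,0],"spin": 0},
  {"travel": [6,92,0],"spin": 0},
  {"travel": [6,92,0],"spin": 0},
])

```text
time_s: 11.55
tool_pos: [0.6175, -0.1319, 0.0151]
orientation: [[0.963, 0.269, -0.008], [0.269, -0.963, -0.002], [-0.008, -0.0, -1.0]]
wrist_force: [-22.8, -5.9, 16.1]
opening: 0.0003
gripper_force: 11.7
```

```bash
python3 m.py 668 -70
```

```text
t 11.55 block [664.4 -72.2] [100. 140.] yaw 15.3 rel 1.2 in fence [-56.2   0.5]
tcp [ 617.5 -131.9   15.1] in block [-61.  -45.2] force [-22.8  -5.9  16.1] toolyaw 15.6
tool delta to blk(-78,46) [-17. -91.] (-110,46) [-49. -91.] (-78,-46) [-17.   1.] (-110,-46) [-49.   1.]
```

Force has risen to 23 N, so the yellow end is already on the fence. Now blue, gently, until the force rises.

Request:
apply_moves([
  {"travel": [-20,0,0],"spin": 0},
  {"travel": [-42,0,0],"spin": 0},
  {"travel": [-60,0,0],"spin": 0},
  {"travel": [-62,-25,0],"spin": 0},
  {"travel": [-62,-55,0],"spin": 0},
  {"travel": [-60,-82,0],"spin": 0},
  {"travel": [-54,-91,0],"spin": 0},
  {"travel": [-38,-91,0],"spin": 0},
  {"travel": [-22,-91,0],"spin": 0},
  {"travel": [-14,-91,0],"spin": 0},
  {"travel": [-9,-91,0],"spin": 0},
  {"travel": [-6,-91,0],"spin": 0},
  {"travel": [-3,-91,0],"spin": 0},
  {"travel": [-1,-91,0],"spin": 0},
  {"travel": [1,-91,0],"spin": 0},
  {"travel": [1,-91,0],"spin": 0},
])

```text
time_s: 12.93
tool_pos: [0.5955, -0.0422, 0.0152]
orientation: [[0.963, 0.27, -0.005], [0.27, -0.963, 0.0], [-0.004, -0.002, -1.0]]
wrist_force: [-12.4, 1.4, 8.5]
opening: 0.0001
gripper_force: 5.9
```

```bash
python3 m.py 668 -70
```

```text
t 12.9333 block [666.7 -72.8] [101. 139.] yaw 13.1 rel -1.0 in fence [-54.1  -0.6]
tcp [595.5 -42.2  15.2] in block [-62.3  45.9] force [-12.4   1.4   8.5] toolyaw 15.7
tool delta to blk(-78,46) [-16.  -1.] (-110,46) [-48.  -2.] (-78,-46) [-20.  91.] (-110,-46) [-52.  90.]
```

Request:
apply_moves([
  {"travel": [2,0,0],"spin": 0},
  {"travel": [3,0,0],"spin": 0},
  {"travel": [3,0,0],"spin": 0},
  {"travel": [3,0,0],"spin": 0},
])

```text
time_s: 13.32
tool_pos: [0.5963, -0.0418, 0.0151]
orientation: [[0.963, 0.269, -0.009], [0.269, -0.963, 0.0], [-0.009, -0.003, -1.0]]
wrist_force: [-26.8, -0.3, 20.6]
opening: 0.0
gripper_force: 13.4
```

Request:
apply_moves([
  {"travel": [-20,0,0],"spin": 0},
  {"travel": [-45,0,0],"spin": 0},
  {"travel": [-65,0,0],"spin": 0},
  {"travel": [-65,10,-40],"spin": 0},
  {"travel": [-65,20,-80],"spin": 0},
  {"travel": [-55,30,-115],"spin": 0},
  {"travel": [-30,40,-140],"spin": 0},
  {"travel": [0,45,-150],"spin": 0},
  {"travel": [0,45,-150],"spin": 0},
  {"travel": [0,45,-150],"spin": 0},
])

```text
time_s: 14.15
tool_pos: [0.6131, -0.0845, 0.1654]
orientation: [[0.963, 0.27, 0.001], [0.27, -0.963, 0.0], [0.001, 0.0, -1.0]]
wrist_force: [-0.8, 0.7, -0.5]
opening: 0.0005
gripper_force: 0.0
```

```bash
python3 m.py 668 -70; python3 w.py 5
```

```text
t 14.15 block [665.4 -71.9] [103. 138.] yaw 14.2 rel 0.1 in fence [-55.1   0.5]
tcp [613.1 -84.5 165.4] in block [-53.8   0.6] force [-0.8  0.7 -0.5] toolyaw 15.7
tool delta to blk(-78,46) [-23. -46.] (-110,46) [-55. -47.] (-78,-46) [-25.  46.] (-110,-46) [-57.  45.]
14.2 [ 0.612  -0.0847  0.1648] [[0.963, 0.27, -0.001], [0.27, -0.963, 0.0], [-0.001, -0.0, -1.0]] [ 0.2 -0.3  0.4] -0.00033763810824296366
```

View pics/w5.png

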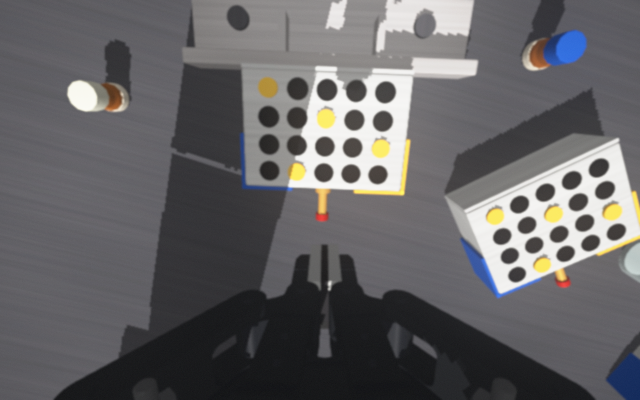

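The wrist view shows the block front (243,66)-(412,74) against and parallel to the fence edge (184,62)-(477,75), well inside both ends. The vials haven't moved. I'll check the gap with numbers from an enlarged crop.

```bash
python3 - <<'E'
from h import *
im=np.load("w.npz")["im"]; cv2.imwrite("pics/c5.png",cv2.resize(im[35:100,170:490,::-1],None,fx=2.5,fy=6,interpolation=cv2.INTER_CUBIC))
C=np.load("wC.npy")*1000
for u in (200,215,230,250,270,290,310,330,350,370,390,405,430,450):
    print(u,[(v,*C[v,u].round(0).astype(int)) for v in range(54,80,3)])
E
```

```text
200 [(54, np.int64(697), np.int64(43), np.int64(34)), (57, np.int64(695), np.int64(42), np.int64(36)), (60, np.int64(693), np.int64(42), np.int64(36)), (63, np.int64(691), np.int64(43), np.int64(33)), (66, np.int64(689), np.int64(51), np.int64(12)), (69, np.int64(687), np.int64(55), np.int64(-1)), (72, np.int64(684), np.int64(55), np.int64(-1)), (75, np.int64(681), np.int64(54), np.int64(0)), (78, np.int64(679), np.int64(53), np.int64(0))]
215 [(54, np.int64(701), np.int64(32), np.int64(34)), (57, np.int64(699), np.int64(31), np.int64(34)), (60, np.int64(696), np.int64(31), np.int64(34)), (63, np.int64(694), np.int64(30), np.int64(34)), (66, np.int64(692), np.int64(37), np.int64(16)), (69, np.int64(690), np.int64(42), np.int64(0)), (72, np.int64(688), np.int64(42), np.int64(-2)), (75, np.int64(685), np.int64(41), np.int64(0)), (78, np.int64(683), np.int64(41), np.int64(-1))]
230 [(54, np.int64(704), np.int64(20), np.int64(36)), (57, np.int64(702), np.int64(19), np.int64(35)), (60, np.int64(700), np.int64(19), np.int64(35)), (63, np.int64(697), np.int64(19), np.int64(34)), (66, np.int
[... 4551 characters left out ...]
39), np.int64(-138), np.int64(35)), (69, np.int64(737), np.int64(-139), np.int64(34)), (72, np.int64(735), np.int64(-140), np.int64(34)), (75, np.int64(736), np.int64(-146), np.int64(16)), (78, np.int64(737), np.int64(-152), np.int64(-1))]
450 [(54, np.int64(759), np.int64(-160), np.int64(6)), (57, np.int64(757), np.int64(-161), np.int64(5)), (60, np.int64(748), np.int64(-152), np.int64(35)), (63, np.int64(745), np.int64(-153), np.int64(37)), (66, np.int64(743), np.int64(-154), np.int64(35)), (69, np.int64(741), np.int64(-155), np.int64(36)), (72, np.int64(739), np.int64(-156), np.int64(35)), (75, np.int64(739), np.int64(-161), np.int64(23)), (78, np.int64(741), np.int64(-170), np.int64(0))]
```

View pics/c5.png

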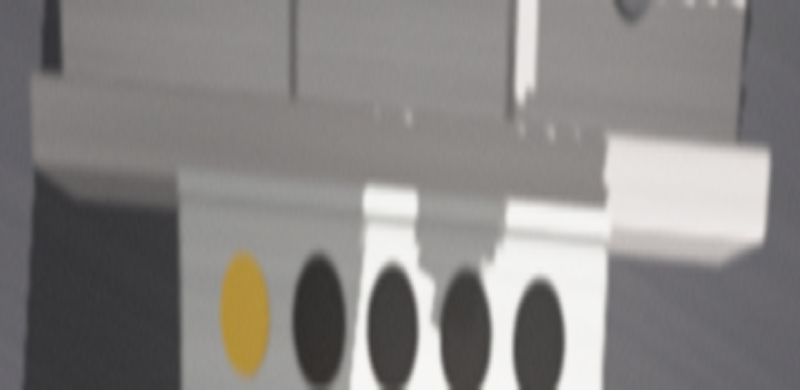

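In numbers, the fence edge is at x = 700 mm on the left and 729 mm on the right. The block front is at 702 and 728.5 mm, so it's flush within the 2 mm noise and about 1° of square. The arm is clear, so I'm handing in.

```bash
python3 -c "
from cell import robot
print(robot.close_job())"
```

```text
the job is handed in; nothing more can be done
None
```

I walked the block to the fence with alternating blue and yellow pushes and handed the job in. By the last measurement it stands flush within about 2 mm, about 1° from square and centred, with the arm clear; no verdict came back.

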